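Index the blue vial tray to the sampling station

ROBOT

A 7-joint arm with a two-finger parallel gripper is mounted at the origin on the work surface. World frame = base frame: x ahead of the robot, y to its left, z up, the work surface at z = 0. Lengths are in m, angles in rad, forces in N, time in s.
With the tool pointing down it reaches from about 0.4 to 0.85 m from the base axis. Payload 6.9 kg.
Tool frame: the origin (TCP) lies at the very end of the fingers, on their centre line; the grasp point (between the pads) lies 19 mm behind it; z points along the fingers, y is the line along which they close (so a half turn about z gives the same grasp; the last joint's range is limited). The gripper opens to 85 mm and grips with 20 to 120 N. Pads are 22 mm wide; open, the fingers measure 114 mm over their backs; the gripper's body (76 mm by 85 mm) begins 54 mm behind the grasp point. The pads swing forward as they close: fully open they stand 13 mm farther back than shut.
Start: joints at [-1.022, 0.507, -0.238, 1.5, 0.126, 1.149, -0.155], TCP at [0.268, 0.565, 0.231] pointing down, gripper open.
Joint ranges: [-3.08, 3.08], [-0.24, 2.05], [-1.43, 1.35], [0, 2.5], [-1.52, 4.66], [0.17, 1.96], [-2.89, 2.89]. Speed limits (rad/s): [2.39, 2.39, 3.14, 3.14, 3.14, 3.14, 3.14].

INTERFACE

Orientations are given as [roll, pitch, yaw] about the fixed x, y, z axes, in that order (R = Rz(yaw) Ry(pitch) Rx(roll)).
In Python, from rig import move_to, move_linear, goto_joints, release, close, sleep, inverse_kinematics, get_state, snapshot, MotionError, job_done, spot_in, trace, pinpoint gives the robot as it stands. The module is installed in compiled form; this text tells all that it offers. Calls block until the motion is done:
- move_to(position, orientation): joint-space move of the TCP to a pose.
- move_linear(position, rotation=None, vel=0.15, threshold=None): straight line of the TCP; rotation=None keeps the orientation; vel is the mean speed in m/s. With threshold (N) it stops when the force on the tool has changed by that much, and returns True; else False.
- goto_joints(angles): joint-space move.
- release() and close(effort=None): open the fingers fully, or close them until they stop; effort is the grip in N (None keeps the last).
- sleep(seconds).
- inverse_kinematics(position, orientation): joint angles nearest the present ones, or None.
- get_state(): the state.
- snapshot(name): name is "scene" or "top"; returns a dict with "frame" (400x640x3 uint8, blue, green, red), "mtx" (3x3 intrinsics, pixels), "position" and "orientation" of the camera in the world. Camera axes: x right, y down, z forward; pixel columns grow to the right and rows downward; lengths in m; the calibration is good to about 2 mm. A picture is of the moment at which its call begins. There is no depth.
A pose or a line that the arm cannot do raises MotionError and nothing moves.
- job_done(): hands the job in; it is judged then, once.
Trained networks look in a picture, given as the dict that the camera call returned (one of the last four; its "shot" number tells which), for a name from the list of things; names that differ only in an ending like _2 or _b are one class to them, and where a whole thing is asked for, a point or a joint stands for the part that bears it (a point fixed in the world has none). Each returns a list of dicts, best first, with "confidence" (0 to 1); they miss things now and then, are a little off and sometimes report something else, mostly with a low value. They report only what shows in the picture. A call takes as long as a camera call.
- spot_in(picture, label): "position" ([row, column] in pixels, amid what is visible of it).
- trace(picture, label): "pixels" (400x640 bool, what is visible of it) and "position" ([row, column] in pixels, amid what is visible of it).
- pinpoint(picture, label): "position" ([row, column] in pixels: a listed point, or the origin of a listed thing).
The state is a dict: "t": time; "qpos": joint angles; "dq": joint speeds; "joint_torque": joint torques, N m; "eef_pos": TCP position; "eef_rot": TCP orientation; "ft_force": force on the tool from outside, world axes, zero at the start; "torque": the same for the moment, N m; "gripper_width": finger opening in m; "grip_force": force on a finger pad.
Only numpy, scipy, OpenCV 4.12 (cv2) and the standard library are available. Lean on these libraries where they do the work, as an engineer would, in place of code of your own. Each camera call takes 0.05 s, during which the arm holds its last target. There are 200 camera calls.

TASK

Push the blue vial tray along its own rails until it clicks into the sampling station, with the yellow marks on its sides level with the two green posts, and let go of it there. Leave the grey tray where it is and do not disturb the amber bottle.

Things in the scene. Friction and masses are not known exactly. Their poses are not given: they have to be found in the camera images.
- blue_tray: Blue vial tray captive on two rails, 80 (x) x 128 (y) x 30 mm. Origin: centre of its underside, 30 mm above the bench; y: along the rails to the station, z up. An upright tab on its rear end, to push or pinch: 34 (x) x 12 (y) mm, centred at y -52, from z 30 to 71; clear space behind it above z 30. Vials at y -12 to 54, up to z 42. Starts 80 to 145 mm short of the station.
- blue_station (a point): Where the blue tray's origin lies when clicked in; axes as the tray's. Two fixed green posts stand 51 mm either side of it (tops 58 mm above the bench); then the tray's yellow mid-length marks are level with them. The tray slides with 1 to 2 N and stays where left; a sprung catch resists with up to 8 N from 24 mm before here, draws it in over the last 10 mm; pushed on, it runs up to 60 mm past.
- grey_tray: The other tray: light grey, clear vials with red caps, same shape and axes, on its own rails parallel to the blue tray's and 170 mm beside them, nearer the robot or further off. To be left.
- amber_bottle: Loose amber bottle, 70 mm diameter, 150 mm tall, standing on the bench to the robot's left of the rails. Origin: centre of its underside. To be left.

How it is judged:
By the outcome, as a careful person would: the job done as asked, in the order asked, and still so for the second after the job is handed in, with the robot touching nothing.
It also fails if it takes over 32 s, if anything falls off the work surface, if the arm or the gripper's body presses on something with over 40 N, if the wrist force passes 120 N, or if a joint passes its speed limit or range.

## Working session

There is one attempt and no reset: what is moved stays moved. The work goes in short steps, each a Python script; the robot and the scene stay as the last script left them, time stands still between calls to the robot, and variables do not carry over. Pictures are saved under pics/ and viewed, at most 10 in all, crops included, and the job is handed in when it is done.

```bash
mkdir -p pics
cat > h.py <<'E'
import numpy as np, cv2
from rig import *
from scipy.spatial.transform import Rotation as R
def ray(p,rc):
    d=np.linalg.inv(p["mtx"])@[rc[1],rc[0],1.]
    o=np.array(p["orientation"]); M=o if o.shape==(3,3) else R.from_euler("xyz",o).as_matrix()
    return np.array(p["position"]),M@d
def at(p,rc,z):
    c,d=ray(p,rc); return c+d*(z-c[2])/d[2]
E
python3 - <<'E'
from h import *
for n in("scene","top"):
    p=snapshot(n); cv2.imwrite(f"pics/{n}1.png",p["frame"]); print(n,p["position"],p["orientation"])
    for l,z in(("blue_tray",.03),("blue_station",.03),("grey_tray",.03),("amber_bottle",0)):
        for r in pinpoint(p,l)[:2]: print(l,r["confidence"],np.round(r["position"],1),at(p,r["position"],z).round(4))
s=get_state();print(s["t"],s["eef_pos"],s["eef_rot"],s["gripper_width"])
E
```

```text
scene [1.10905506 0.06708736 0.84270259] [-2.50268875e+00 -8.84105675e-04  1.43978062e+00]
blue_tray 0.89 [248.8 248.8] [ 0.6157 -0.0035  0.03  ]
blue_station 0.64 [240.4 291.9] [0.6078 0.0799 0.03  ]
grey_tray 0.87 [185.3 220.9] [ 0.4539 -0.0546  0.03  ]
top [0.48469072 0.14865687 0.76660442] [-3.04661342  0.01090113 -1.54550093]
blue_tray 0.8 [176.1 403. ] [ 0.6103 -0.0076  0.03  ]
blue_station 0.9 [173.2 356.7] [0.6141 0.0876 0.03  ]
grey_tray 0.76 [258.5 425.5] [ 0.4437 -0.0534  0.03  ]
amber_bottle 0.63 [191.3 207.9] [0.5726 0.4032 0.    ]
0.5 [0.2677958  0.56470746 0.23123828] [-3.14152651e+00 -3.68723592e-05  2.69881962e+00] 0.0850641151397879
```

View pics/top1.png

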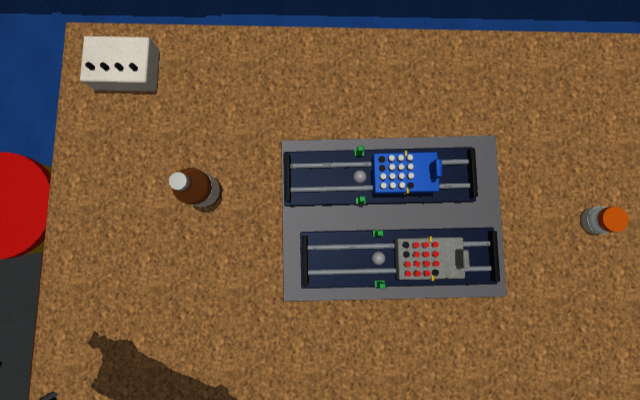

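View pics/scene1.png

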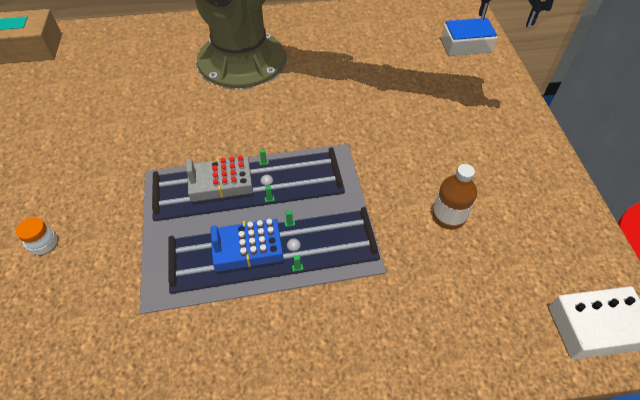

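The top view shows the blue tray at (403,172) with its tab on the right (437,168). Its posts are at (360,151) and (361,200), and the grey tray is nearer the robot. The scene view agrees. Next I'll triangulate the posts and the tray.

```bash
cat >> h.py <<'E'
def tri(a,ra,b,rb):
    (c1,d1),(c2,d2)=ray(a,ra),ray(b,rb)
    s=np.linalg.lstsq(np.c_[d1,-d2],c2-c1,rcond=None)[0]
    x,y=c1+s[0]*d1,c2+s[1]*d2; return (x+y)/2,np.linalg.norm(x-y)
def blobs(p,lo,hi,amin):
    m=cv2.inRange(cv2.cvtColor(p["frame"],cv2.COLOR_BGR2HSV),lo,hi); n,_,st,c=cv2.connectedComponentsWithStats(m)
    return [(c[i][::-1],st[i]) for i in range(1,n) if st[i][4]>=amin]
E
python3 - <<'E'
from h import *
P={n:snapshot(n) for n in("scene","top")}
B={}
for n,p in P.items():
    B[n]=[b for b in blobs(p,(45,100,40),(75,255,255),15) if 130<b[0][0]<300 and 200<b[0][1]<500]
    for c,st in B[n]: print(n,c.round(1),st)
for c,_ in B["scene"]:
    x,e,j=min(((*tri(P["scene"],c,P["top"],d),k) for k,(d,_) in enumerate(B["top"])),key=lambda t:np.linalg.norm(t[0][2]-.04)+10*t[1])
    print("post",x.round(4),round(e,4),j)
for n,p in P.items():
    print(n,"yellow",[(c.round(1),st[4],at(p,c,.05).round(4)) for c,st in blobs(p,(20,120,80),(34,255,255),6) if 130<c[0]<300 and 200<c[1]<500])
q=[]
for l in("blue_tray","grey_tray"):
    a,b=[pinpoint(P[n],l)[0]["position"] for n in P]; print(l,tri(P["scene"],a,P["top"],b))
f=P["top"]["frame"][130:230,270:490]; cv2.imwrite("pics/crop.png",cv2.resize(f,None,fx=3.5,fy=3.5,interpolation=cv2.INTER_CUBIC))
E
```

```text
scene [157.6 263. ] [259 149  10  16 100]
scene [194.4 268.6] [264 185  11  17 115]
scene [218.7 289. ] [285 210  10  17 110]
scene [263.7 296.9] [292 255  11  17 125]
top [151.1 359.1] [354 146  10  10  83]
top [199.9 360.8] [356 196  10   8  71]
top [232.7 377.6] [373 230  11   7  67]
top [283.8 380. ] [375 280  11   9  83]
post [0.3918 0.0379 0.0338] 0.0 3
post [0.4929 0.0434 0.0329] 0.0007 2
post [0.5588 0.0789 0.0331] 0.0004 1
post [0.6604 0.0838 0.0312] 0.0006 0
scene yellow [(array([159.6, 216.9]), np.int32(13), array([ 0.3991, -0.0591,  0.05  ])), (array([190.8, 220.1]), np.int32(30), array([ 0.4841, -0.0534,  0.05  ])), (array([223.3, 243.5]), np.int32(11), array([ 0.5694, -0.0095,  0.05  ])), (array([260. , 247.9]), np.int32(21), array([ 0.6514, -0.0046,  0.05  ]))]
top yellow [(array([152.4, 405.4]), np.int32(13), array([ 0.6553, -0.008 ,  0.05  ])), (array([190.4, 407.3]), np.int32(12), array([ 0.5782, -0.0121,  0.05  ])), (array([238.5, 430.1]), np.int32(16), array([ 0.484 , -0.0571,  0.05  ])), (array([277.5, 432.1]), np.int32(16), array([ 0.4086, -0.0607,  0.05  ]))]
blue_tray (array([0.5866897 , 0.00144193, 0.19268219]), np.float64(0.05217651060957806))
grey_tray (array([ 0.44756661, -0.05487217,  0.03072921]), np.float64(0.007347001477062796))
```

View pics/crop.png

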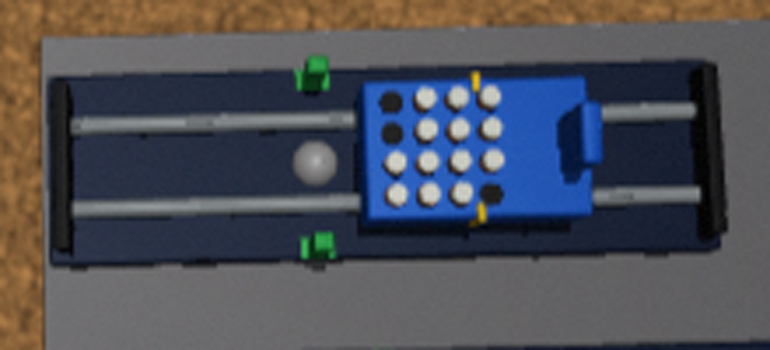

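Post spacing is about 102 mm, as specified. The station is at about (0.610, 0.081), rail yaw about 0.053 and the tray about 90 mm short, all consistent. I'll pinch the tab across x.

```bash
cat >> h.py <<'E'
TH=.053; ST=np.array([.6098,.0814,.03]); U=np.array([-np.sin(TH),np.cos(TH),0])
E
python3 - <<'E'
from h import *
p0=np.array(get_state()["eef_pos"]); d=((np.array([.6135,-.009,.03])-ST)@U); tab=ST+U*(d-.052); tab[2]=.068; print(d,tab)
move_linear(p0+[0,0,.1],vel=.2)
up=tab+[0,0,.1]
best=None
for y in(TH+np.pi/2,TH-np.pi/2):
    q=inverse_kinematics(up,[np.pi,0,y]); print(y,q)
    if q is not None:
        m=np.abs(q[6]); best=min(best or (9,0),(m,y))
y=best[1]
move_to(up,[np.pi,0,y])
p=snapshot("scene"); cv2.imwrite("pics/s2.png",p["frame"][120:320,130:400].repeat(2,0).repeat(2,1))
print(move_linear(tab,vel=.06,threshold=6)); s=get_state(); print(s["t"],s["eef_pos"],s["ft_force"],s["eef_rot"])
E
```

```text
-0.09046907112343922 [ 0.61734733 -0.06086902  0.068     ]
1.6237963267948965 [-0.11831237  0.56475183  0.29134821  1.60830086 -0.18425274  0.9956421
  0.28381678]
-1.5177963267948966 [-0.52425503  0.81717303  1.15082355  1.61351072 -0.78156863  1.2384357
 -2.30709338]
False
5.9167 [ 0.61757792 -0.0608635   0.06836312] [ 0.11789771 -0.29967511  0.05254366] [3.14095859e+00 3.94076625e-05 1.62387522e+00]
```

View pics/s2.png

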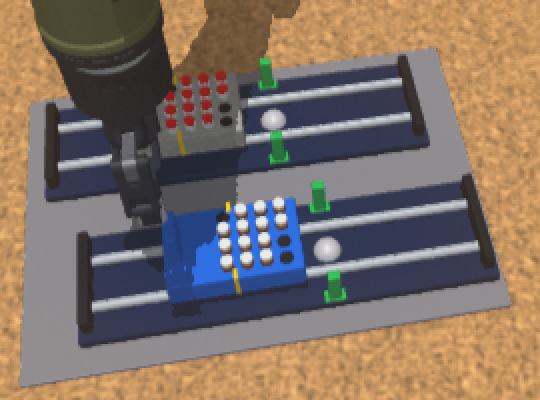

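The fingers went down freely on either side of the tab, with the tray still unmoved. Next I close and push.

Run:
```python
from h import *
close(40); s=get_state(); print(s["gripper_width"],s["grip_force"],s["eef_pos"],s["ft_force"])
if .030<s["gripper_width"]<.038:
    e=np.array(s["eef_pos"])
    for k in(.06,.078,.0905):
        move_linear(e+U*k,vel=.05); s=get_state(); print(k,s["t"],s["gripper_width"],np.round(s["eef_pos"],4),np.round(s["ft_force"],2))
    for n in("scene","top"):
        p=snapshot(n)
        print([(c.round(1),st[4],at(p,c,.05).round(4)) for c,st in blobs(p,(20,120,80),(34,255,255),5) if 130<c[0]<300 and 200<c[1]<500])
        print([(c.round(1),st[4],at(p,c,.033).round(4)) for c,st in blobs(p,(45,100,40),(75,255,255),15) if 130<c[0]<300 and 200<c[1]<500])
        r0,c0=(190,200) if n=="scene" else (120,280)
        cv2.imwrite(f"pics/{n}3.png",cv2.resize(p["frame"][r0:r0+100,c0:c0+150],None,fx=5,fy=5,interpolation=cv2.INTER_CUBIC))
```

```text
0.033623320061443134 40.44036090373993 [ 0.61665581 -0.06101776  0.0682968 ] [-3.5886229   0.17910378  5.67020186]
0.06 7.7917 0.033033341541507874 [ 0.6136 -0.0009  0.0683] [-1.38  1.68  4.89]
0.078 8.3 0.03346647065137258 [0.6126 0.0184 0.0683] [-1.17  2.99  4.84]
0.0905 8.7 0.033286732100469237 [0.612  0.0302 0.0683] [ 0.06 -1.15  5.23]
[(array([159.8, 216.9]), np.int32(14), array([ 0.3996, -0.0593,  0.05  ])), (array([190.9, 220. ]), np.int32(31), array([ 0.4842, -0.0535,  0.05  ])), (array([215.8, 291. ]), np.int32(11), array([0.564 , 0.0833, 0.05  ])), (array([250.5, 297.1]), np.int32(16), array([0.6432, 0.0871, 0.05  ]))]
[(array([213. , 288.1]), np.int32(28), array([0.5447, 0.0785, 0.033 ])), (array([263.8, 296.9]), np.int32(127), array([0.6615, 0.0842, 0.033 ]))]
[(array([154. , 359.5]), np.int32(10), array([0.6499, 0.0842, 0.05  ])), (array([191.9, 360.9]), np.int32(11), array([0.573 , 0.0802, 0.05  ]))]
[(array([149.3, 359.2]), np.int32(49), array([0.6637, 0.0834, 0.033 ])), (array([199.8, 360.8]), np.int32(72), array([0.5588, 0.0787, 0.033 ])), (array([232.8, 377.6]), np.int32(68), array([0.4928, 0.0438, 0.033 ])), (array([283.8, 380. ]), np.int32(83), array([0.3917, 0.0378, 0.033 ]))]
```

View pics/scene3.png

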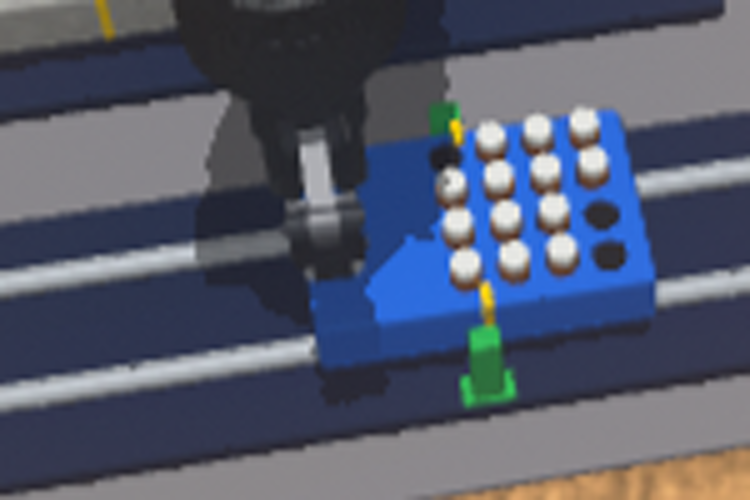

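The marks are level with the posts to within about 1–2 mm (mark and near post both at column 485 in the crop), inside the catch's draw-in zone. I'll let go, retreat and check.

Run:
```python
from h import *
release(); e=np.array(get_state()["eef_pos"])
move_linear(e+[0,0,.12],vel=.12); move_linear(e-U*.15+[0,0,.12],vel=.15); sleep(.2); print(get_state()["t"],get_state()["ft_force"])
P={}
for n in("scene","top"):
    p=P[n]=snapshot(n)
    Y=[c for c,st in blobs(p,(20,120,80),(34,255,255),5) if 130<c[0]<300 and 200<c[1]<500]
    G=[c for c,st in blobs(p,(45,100,40),(75,255,255),15) if 130<c[0]<300 and 200<c[1]<500]
    print(n,[(c.round(1),at(p,c,.05).round(4)) for c in Y],[(c.round(1),at(p,c,.033).round(4)) for c in G])
    r=pinpoint(p,"amber_bottle"); print(r[0] if r else None)
a,b=[cv2.resize(P[n]["frame"][r:r+120,c:c+160],None,fx=4,fy=4,interpolation=cv2.INTER_CUBIC)[:, :400] for n,r,c in(("scene",180,230),("top",110,310))]
cv2.imwrite("pics/f4.png",np.hstack([a,b]))
```

```text
11.8583 [-0.89387638  0.07281798 -0.50123482]
scene [(array([159.6, 216.9]), array([ 0.3991, -0.0591,  0.05  ])), (array([191.2, 220.1]), array([ 0.4851, -0.0533,  0.05  ])), (array([216.5, 289.4]), array([0.5652, 0.0801, 0.05  ])), (array([250.7, 295.3]), array([0.6432, 0.0838, 0.05  ]))] [(array([157.5, 262.9]), array([0.3908, 0.0378, 0.033 ])), (array([194.2, 268.5]), array([0.4925, 0.0428, 0.033 ])), (array([212.6, 288.4]), array([0.5438, 0.0792, 0.033 ])), (array([263.7, 296.8]), array([0.6614, 0.084 , 0.033 ]))]
{'position': [214.7, 449.5], 'confidence': 0.97}
top [(array([153.6, 360.6]), array([0.6507, 0.082 , 0.05  ])), (array([191.7, 362.5]), array([0.5735, 0.077 , 0.05  ])), (array([238.9, 430.1]), array([ 0.4833, -0.057 ,  0.05  ])), (array([277.5, 432.2]), array([ 0.4085, -0.0609,  0.05  ]))] [(array([149.3, 359.2]), array([0.6636, 0.0835, 0.033 ])), (array([199.8, 360.8]), array([0.5588, 0.0787, 0.033 ])), (array([232.7, 377.6]), array([0.493 , 0.0437, 0.033 ])), (array([283.8, 380. ]), array([0.3917, 0.0378, 0.033 ]))]
{'position': [191.8, 207.3], 'confidence': 0.55}
```

View pics/f4.png

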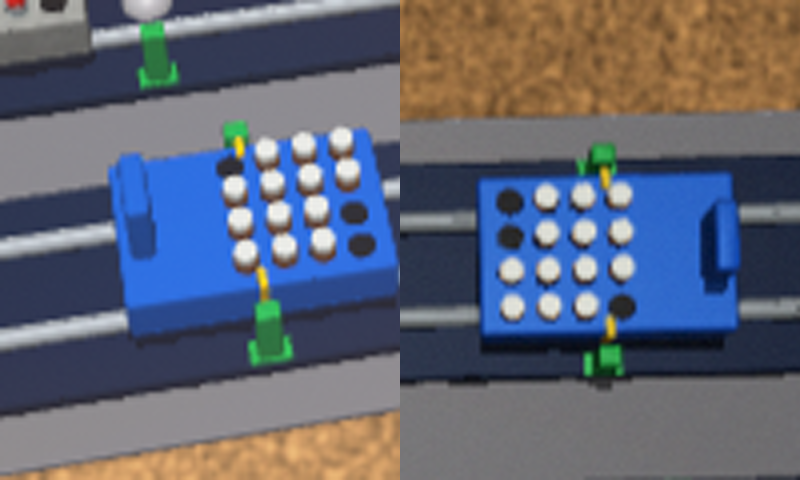

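After letting go, the catch drew the tray into line. Marks and posts coincide in both views (crop columns about 237/265 and 605/610), and the grey tray and the bottle are unmoved.

```bash
python3 -c "
from rig import *
print(job_done())"
```

```text
the job is handed in; nothing more can be done
None
```

The blue tray is clicked into its station with its yellow marks level with the green posts to about 1 mm by the camera measurements. It has been let go, the grey tray and amber bottle have not moved, and the job was handed in about 12 s into the 32 s limit.

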